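Close the gauge cabinet on the fitting bench

ROBOT

A 7-joint arm with a two-finger parallel gripper is mounted at the origin on the work surface. World frame = base frame: x ahead of the robot, y to its left, z up, the work surface at z = 0. Lengths are in m, angles in rad, forces in N, time in s.
With the tool pointing down it reaches from about 0.4 to 0.85 m from the base axis. Payload 10.4 kg.
Tool frame: the origin (TCP) lies on the mounting face of the last link; the fingertips stand r.tips_ahead ahead of it and the grasp point (between the pads) lies 164 mm ahead of it (r.tips_ahead is the distance from the TCP to the fingertips, in m); z points along the fingers, y is the line along which they close (so a half turn about z gives the same grasp; the last joint's range is limited). The gripper opens to 87 mm and grips with 3 to 60 N. Pads are 19 mm wide; open, the fingers measure 117 mm over their backs; the gripper's body (75 mm by 190 mm) begins 51 mm behind the grasp point.
Start: joints at [1.115, 0.332, -0.065, 1.46, 0.022, 1.35, -0.088], TCP at [0.262, -0.567, 0.405] pointing down, gripper open.
Joint ranges: [-2.6, 2.6], [-0.5, 2.12], [-1.47, 1.34], [0.16, 2.42], [-1.27, 4.41], [0.06, 2.06], [-2.6, 2.6]. Speed limits (rad/s): [2.22, 2.22, 2.79, 2.79, 3.14, 3.14, 3.14].

INTERFACE

Orientations are given as a unit quaternion [x, y, z, w].
In Python, from bench import telemetry, imaging, job, r gives the robot as it stands.
- The arm moves only by the tool move_arm, never from a script. Its argument "steps" is a list of rows, each an object of numbers: "dx", "dy", "dz": the shift along the tool's x, y, z in cm; "spin": the turn about the tool's z in rad. In form: [{"dx": .., "dy": .., "dz": .., "spin": ..}, ...]. A call has 1 to 12 rows; each row shifts and turns the commanded pose from where the row before left it, along the tool's axes as they then stand; what a row does not reach is not made up. A row lasts 1/10 s, in which the tool goes at most 50 mm and 8.59 degrees, less where a joint would pass 70% of its speed; a pose out of reach is approached as far as the arm can. A call with a gripper value outside its range is refused whole. "claw" is the finger opening in cm, from 0 to 8.7, set as the call begins (left out, the last holds). The fingers move at their own pace and stop on an object; "squeeze" is the grip in N (left out, the last holds). Time passes only in rows, so rows that do not move let the fingers close. It gives the time, the measured TCP pose, the force, the opening and the grip force at its end, in the units of the state.
- telemetry.read_state(): the state, without advancing time (a new reading comes with each control period).
- imaging.camera(name): name is "side" or "top" or "wrist"; returns a dict with "img" (420x560x3 uint8, red, green, blue), "camera_matrix" (3x3 intrinsics, pixels), "R" (3x3) and "t" (3): a world point X has camera coordinates R X + t. Camera axes: x right, y down, z forward; pixel columns grow to the right and rows downward; lengths in m; the calibration is good to about 2 mm. A picture is of the moment at which its call begins. There is no depth.
- job.close_job(): hands the job in; it is judged then, once.
The state is a dict: "time": time; "joint_positions": joint angles; "joint_vel": joint speeds; "joint_torque": joint torques, N m; "ee_pos": TCP position; "eef_rot": TCP orientation; "ft_force": force on the tool from outside, world axes, zero at the start; "torque": the same for the moment, N m; "width": finger opening in m; "grip_force": force on a finger pad.
Only numpy, scipy, OpenCV 4.12 (cv2) and the standard library are available. Lean on these libraries where they do the work, as an engineer would, in place of code of your own. Each camera call takes 0.05 s, during which the arm holds its last target. There are 200 camera calls.

TASK

The two doors of the small grey gauge cabinet on the bench stand open. Shut them properly so that their edges lap: first swing the door with the cut-back (rebated) edge fully home while the other still stands open, then shut the door with the overlapping flange over it. Leave the spray can beside the cabinet standing where it is.

Things in the scene. Friction and masses are not known exactly. Their poses are not given: they have to be found in the camera images.
- cabinet: Grey sheet-steel cabinet, fixed, 160 deep, 310 wide, 210 high, flat top (a 10 thick wrench lies on it). Origin: centre of its underside, on the bench; z up, x from open front to back, y to the left of a person looking in. The front (x = -80) looks away from the robot. Two upright doors, z = 12 to 205, on vertical hinge lines at x = -80, y = -150 and +150.
- rebated_leaf (a joint): Rebated door's angle, rad: 0 shut, 1.57 pointing along the cabinet's -x, stops 0 and 1.9. Hinge at y = -150; shut, it spans to y = +10. Panel 18 thick on the outer side of the hinge plane (shut: x = -98 to -80); its last 22 are cut back outside to a 9 thick tongue. Friction 0.12 N m keeps it where left, no spring. Push its flat outer face, within 138 of the hinge, with shut fingers from above.
- flanged_leaf (a joint): Flanged door's angle, same meaning, stops and friction. Hinge at y = +150; panel 18 thick, 137 wide. A strip on the outside of its free edge, 125 to 158 from the hinge and out to 24 from the hinge plane, laps over the other door's tongue. Shut first, it keeps the other about 0.17 rad open. Outer face flat within 125 of the hinge, but for a thin latch plate below z = 115.
- can: Blue spray can with a red cap, 66 across, 178 high, standing loose on the bench beside the open doors, on either side: cabinet x = -120 to -80, y = +280 to +300 or -300 to -280. There is a gap of some 50 between it and shut fingers that dip close beside a door 100 from its hinge. A lower steel vee block stands on the other side. Origin: centre of its underside, z up.
Mind the look-alikes: they are no part of the job. Several things look just like the can: the one meant starts farthest to the robot's left.

How it is judged:
On the way, in this order (a step that is already met when the one before it is completed fails the run):
1. the rebated door is shut (within 0.15 rad) while the flanged door still stands open (more than 0.4 rad) (value of joint rebated_leaf below 0.15 rad and value of joint flanged_leaf above 0.4 rad), for 0.2 s.
2. the flanged door is shut over it, both within 0.12 rad (value of joint each of rebated_leaf, flanged_leaf below 0.12 rad), for 0.2 s.
At the end, for the whole second after the job is handed in: Both doors are shut to within 0.12 rad (about 17 mm at the free edge), at rest, the flange lapping over the tongue; the spray can stands upright within 40 mm of where it was (all of step 2 and velocity of joint rebated_leaf between -0.1 and 0.1 rad/s and velocity of joint flanged_leaf between -0.1 and 0.1 rad/s and distance of can from where it was at the start of the episode below 0.04 m and angle between can's own z axis and vertical below 0.3 rad); the robot touches nothing.
It fails at once if the spray can is knocked over or pushed more than 40 mm (distance of can from where it was at the start of the episode above 0.04 m or angle between can's own z axis and vertical above 0.3 rad).
It also fails if it takes over 48 s, if anything falls off the work surface, if the arm or the gripper's body presses on something with over 40 N, if the wrist force passes 120 N, or if a joint passes its speed limit or range.

## Working session

There is one attempt and no reset: what is moved stays moved. The work goes in short steps, Python scripts to look and compute and a tool call to move; the robot and the scene stay as the last step left them, time stands still between calls to the robot, and variables do not carry over. Pictures are saved under pics/ and viewed, at most 10 in all, crops included, and the job is handed in when it is done.

Besides the shell and the picture viewer there is one more tool, called after "Emit:" in YAML: its name, and indented under it one key for each argument. move_arm: Moves the arm, as the interface text tells. Its arguments: {"type":"object","properties":{"steps":{"type":"array","items":{"type":"object","properties":{"dx":{"type":"number"},"dy":{"type":"number"},"dz":{"type":"number"},"spin":{"type":"number"}}}},"claw":{"type":"number"},"squeeze":{"type":"number"}},"required":["steps"]}

```bash
mkdir -p pics; cat > h.py <<'E'
from bench import telemetry, imaging, job, r
import numpy as np, cv2
def save():
    d={}
    for n in("side","top"):
        c=imaging.camera(n); cv2.imwrite(f"pics/{n}.png",c["img"][:,:,::-1]); d[n]=c
        np.savez(f"{n}.npz",**{k:np.array(c[k]) for k in("img","camera_matrix","R","t")})
def ray(n,u,v,z):
    c=np.load(n+".npz");C=-c["R"].T@c["t"];d=c["R"].T@np.linalg.solve(c["camera_matrix"],[u,v,1])
    return C+d*(z-C[2])/d[2]
def proj(n,X):
    c=np.load(n+".npz");p=c["camera_matrix"]@(c["R"]@np.array(X)+c["t"]);return p[:2]/p[2]
E
python3 - <<'E'
from h import *
save();s=telemetry.read_state()
print(s["time"],s["ee_pos"],s["eef_rot"],s["width"],r.tips_ahead)
for n in("side","top"):
    c=np.load(n+".npz");print(n,-c["R"].T@c["t"])
    im=c["img"][:,:,::-1];cv2.imwrite(f"pics/{n}b.png",cv2.resize(im,(800,600),interpolation=cv2.INTER_CUBIC))
E
```

```text
0.1 [ 0.26206693 -0.5672659   0.40402583] [ 9.76677622e-01  2.14710013e-01 -1.72335650e-04 -6.35721218e-04] 0.08682675105268253 0.1822
side [ 0.38203182 -0.198753    0.96923513]
top [0.40538839 0.02728094 1.33204102]
```

View pics/topb.png

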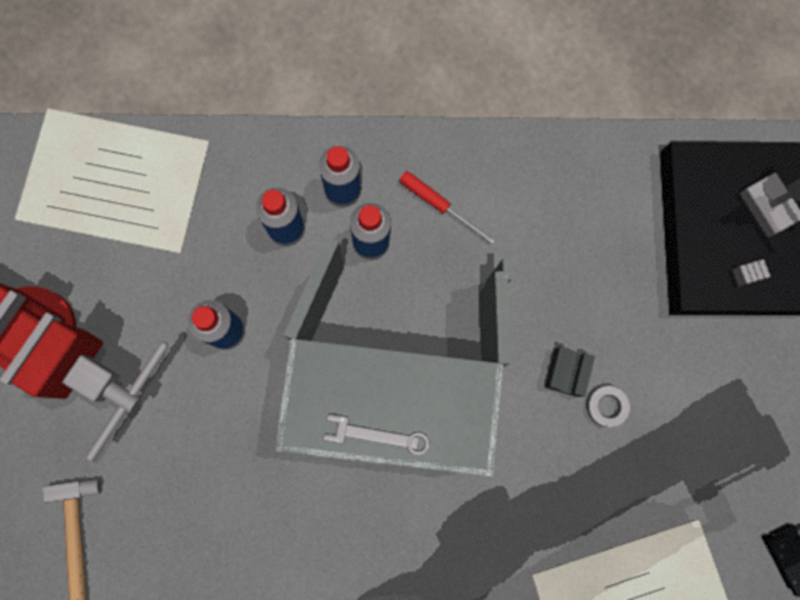

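View pics/sideb.png

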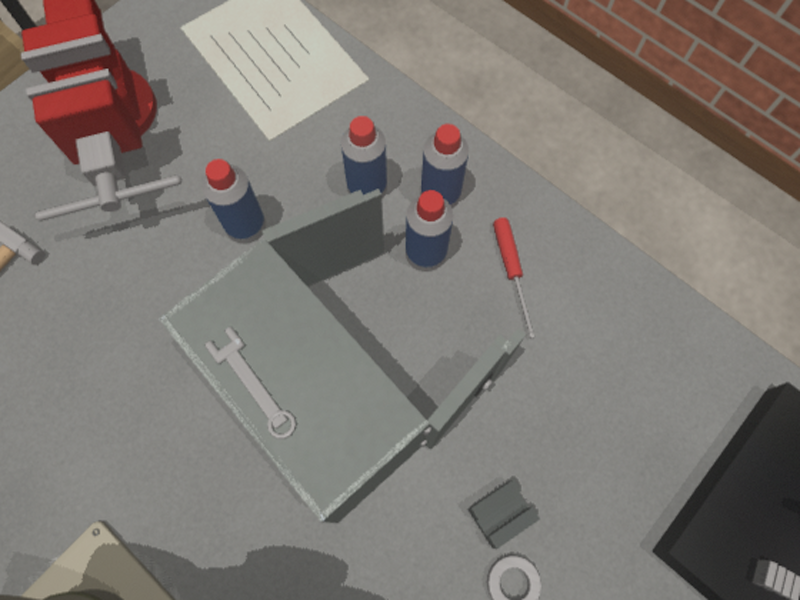

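The cans in topb are at cap (205,318), (273,202), (338,158) and (370,217). The first is farthest to the robot's left (+y, image left), and it also fits cabinet y≈-290, so it is the one meant. The rebated door is on the image left, with its tip at (343,240). The flanged door is on the right, with its strip at (492,260).

```bash
python3 - <<'E'
from h import *
k=.7
P=lambda u,v,z,n="top":ray(n,u*k,v*k,z)[:2]
c=[P(*q,.21) for q in((295,340),(503,362),(493,475),(278,450))]
print("corners",np.round(c,3))
s=[P(*q,.21,"side") for q in((267,243),(428,422),(324,520),(162,319))]
print("side corners",np.round(s,3))
m=(np.mean(c,0)+np.mean(s,0))/2
c=np.array(c);s=np.array(s);a=(c+s)/2
ex=(a[3]-a[0]+a[2]-a[1]);ex/=np.linalg.norm(ex);ey=(a[1]-a[0]+a[2]-a[3]);ey/=np.linalg.norm(ey)
yaw=np.arctan2(ex[1]-0+(-ey[0]),ex[0]+ey[1]); yaw=np.arctan2(ex[1]-ey[0],ex[0]+ey[1])
print("m",m,"yaw",yaw,np.arctan2(ex[1],ex[0]),np.arctan2(-ey[0],ey[1]))
R=np.array([[np.cos(yaw),-np.sin(yaw)],[np.sin(yaw),np.cos(yaw)]])
np.savez("cab.npz",m=m,R=R,yaw=yaw)
tc=lambda p:np.round(R.T@(p-m),3)
for q in((205,318),(273,202),(338,158),(370,217)):print("can",P(*q,.178),tc(P(*q,.178)))
for q in((219,172),(362,128),(448,136),(431,202)):print("can side",tc(P(*q,.178,"side")))
print("tips L",tc(P(343,240,.205)),"R",tc(P(490,258,.205)),tc(P(502,262,.205)))
print("side tips L",tc(P(382,192,.205,"side")),"R",tc(P(520,336,.205,"side")))
im=np.load("top.npz")["img"][:,:,::-1]
cv2.imwrite("pics/crop.png",cv2.resize(im[130:270,125:370],(800,457),interpolation=cv2.INTER_CUBIC))
E
```

```text
corners [[ 0.524  0.148]
 [ 0.492 -0.154]
 [ 0.331 -0.136]
 [ 0.367  0.169]]
side corners [[ 0.523  0.146]
 [ 0.49  -0.151]
 [ 0.334 -0.136]
 [ 0.369  0.169]]
m [0.42865424 0.00707534] yaw 3.0246914372603095 3.0197706214869995 3.0296122530336196
can [0.56004117 0.28707842] [-0.098 -0.293]
can [0.740403   0.19005465] [-0.288 -0.218]
can [0.81191166 0.09087574] [-0.371 -0.128]
can [0.71732686 0.0406157 ] [-0.283 -0.067]
can side [-0.097 -0.291]
can side [-0.289 -0.216]
can side [-0.37  -0.127]
can side [-0.283 -0.067]
tips L [-0.235 -0.102] R [-0.235  0.12 ] [-0.231  0.138]
side tips L [-0.235 -0.11 ] R [-0.232  0.147]
```

View pics/crop.png

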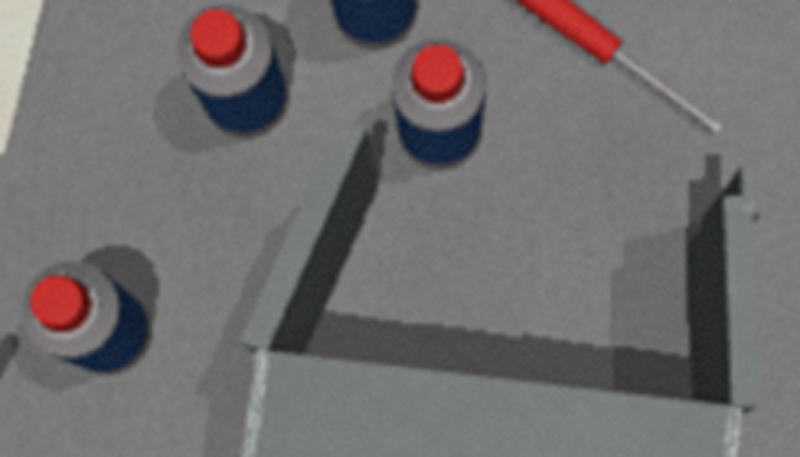

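The crop confirms the target can, with its cap at (60,300) in the crop, left of the cabinet and clear of the door. The rebated door is at about 1.29 rad and the flanged door at about 1.38 rad.

```bash
cat >> h.py <<'E'
def tool(Wp,z=None):
    "world xy list -> tool-frame cm deltas (first from the measured pose)"
    s=telemetry.read_state();x,y=s["eef_rot"][:2];X=np.array([x*x-y*y,2*x*y]);Y=np.array([X[1],-X[0]])
    p=s["ee_pos"][:2];out=[]
    for w in Wp: out.append(((w-p)@X*100,(w-p)@Y*100));p=w
    return np.round(out,1)
def door(side,th,rad,off):
    c=np.load("cab.npz");sg=1 if side=="reb" else -1
    d=np.array([-np.sin(th),sg*np.cos(th)]);n=np.array([-np.cos(th),-sg*np.sin(th)])
    return c["R"]@(np.array([-.08,-.15*sg])+rad*d+off*n)+c["m"]
E
python3 - <<'E'
from h import *
W=[door("reb",1.29,.1,.05)]+[door("reb",t,.1,.031) for t in np.linspace(1.25,0,9)]
print(np.round(W,3).tolist());print(tool(W).tolist())
E
```

```text
[[0.637, 0.154], [0.629, 0.132], [0.626, 0.116], [0.62, 0.101], [0.612, 0.087], [0.601, 0.074], [0.589, 0.064], [0.575, 0.055], [0.561, 0.048], [0.545, 0.044]]
[[64.3, -49.8], [-1.6, 1.6], [-1.0, 1.3], [-1.2, 1.1], [-1.3, 0.9], [-1.5, 0.7], [-1.6, 0.5], [-1.6, 0.2], [-1.6, -0.0], [-1.6, -0.3]]
```

Emit:
move_arm:
  steps:
    - {"dz": -3}
    - {"dz": -3}
    - {"dx": 3.2, "dy": -2.5}
    - {"dx": 3.2, "dy": -2.5}
    - {"dx": 3.2, "dy": -2.5}
    - {"dx": 3.2, "dy": -2.5}
    - {"dx": 3.2, "dy": -2.5}
    - {"dx": 3.2, "dy": -2.5}
    - {"dx": 3.2, "dy": -2.5}
    - {"dx": 3.2, "dy": -2.5}
    - {"dx": 3.2, "dy": -2.5}
    - {"dx": 3.2, "dy": -2.5}
  claw: 0

```text
$.steps[0]: bad value
```

Emit:
move_arm:
  steps:
    - {"dx": 3.2, "dy": -2.5}
    - {"dx": 3.2, "dy": -2.5}
    - {"dx": 3.2, "dy": -2.5}
    - {"dx": 3.2, "dy": -2.5}
    - {"dx": 3.2, "dy": -2.5}
    - {"dx": 3.2, "dy": -2.5}
    - {"dx": 3.2, "dy": -2.5}
    - {"dx": 3.2, "dy": -2.5}
    - {"dx": 3.2, "dy": -2.5}
    - {"dx": 3.2, "dy": -2.5}
    - {}
    - {}

```text
$.steps[0]: bad value
```

```bash
python3 - <<'E'
from h import *
W=[door("reb",1.29,.1,.05)]
print(tool(W).tolist());s=telemetry.read_state();print(s["time"],s["ee_pos"],s["width"],s["joint_positions"])
c=imaging.camera("top");cv2.imwrite("pics/t2.png",cv2.resize(c["img"][:,:,::-1],(800,600)))
E
```

```text
[[64.3, -49.8]]
0.1 [ 0.26206693 -0.5672659   0.40402583] 0.08682675105268253 [ 1.11540934  0.33280547 -0.06467093  1.46087712  0.02159257  1.3499223
 -0.0884876 ]
```

View pics/t2.png

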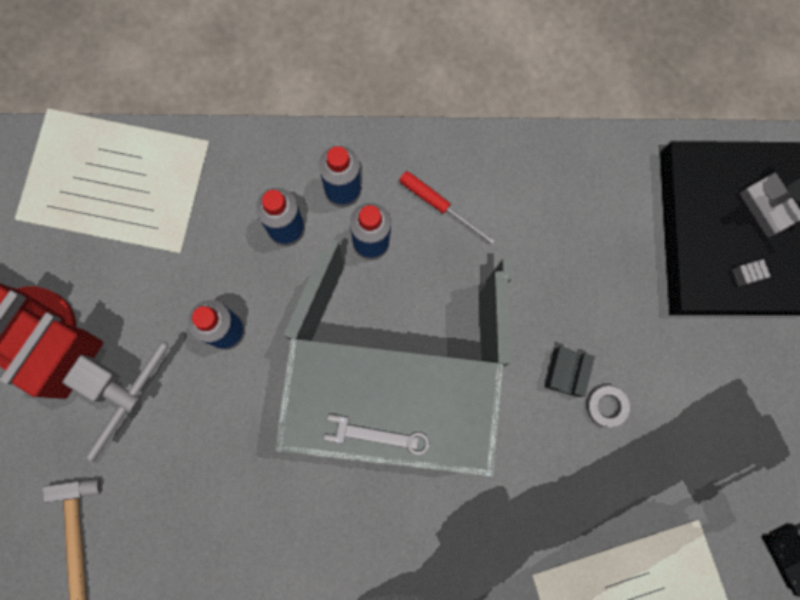

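The picture shows the scene unchanged: both moves were refused because every row needs all four fields. I'll resend them complete.

Emit:
move_arm:
  steps:
    - {"dx": 0, "dy": 0, "dz": -3, "spin": 0}
    - {"dx": 0, "dy": 0, "dz": -3, "spin": 0}
    - {"dx": 3.2, "dy": -2.5, "dz": 0, "spin": 0}
    - {"dx": 3.2, "dy": -2.5, "dz": 0, "spin": 0}
    - {"dx": 3.2, "dy": -2.5, "dz": 0, "spin": 0}
    - {"dx": 3.2, "dy": -2.5, "dz": 0, "spin": 0}
    - {"dx": 3.2, "dy": -2.5, "dz": 0, "spin": 0}
    - {"dx": 3.2, "dy": -2.5, "dz": 0, "spin": 0}
    - {"dx": 3.2, "dy": -2.5, "dz": 0, "spin": 0}
    - {"dx": 3.2, "dy": -2.5, "dz": 0, "spin": 0}
    - {"dx": 3.2, "dy": -2.5, "dz": 0, "spin": 0}
    - {"dx": 3.2, "dy": -2.5, "dz": 0, "spin": 0}
  claw: 0

```text
time: 1.35
ee_pos: [0.4482, -0.2046, 0.4647]
eef_rot: [0.977, 0.215, -0.0, 0.0]
ft_force: [1.0, -1.4, 0.3]
width: 0.0026
grip_force: 0.0
```

Emit:
move_arm:
  steps:
    - {"dx": 3.2, "dy": -2.5, "dz": 0, "spin": 0}
    - {"dx": 3.2, "dy": -2.5, "dz": 0, "spin": 0}
    - {"dx": 3.2, "dy": -2.5, "dz": 0, "spin": 0}
    - {"dx": 3.2, "dy": -2.5, "dz": 0, "spin": 0}
    - {"dx": 3.2, "dy": -2.5, "dz": 0, "spin": 0}
    - {"dx": 3.2, "dy": -2.5, "dz": 0, "spin": 0}
    - {"dx": 3.2, "dy": -2.5, "dz": 0, "spin": 0}
    - {"dx": 3.2, "dy": -2.5, "dz": 0, "spin": 0}
    - {"dx": 3.2, "dy": -2.5, "dz": 0, "spin": 0}
    - {"dx": 3.2, "dy": -2.5, "dz": 0, "spin": 0}
    - {"dx": 0, "dy": 0, "dz": 0, "spin": 0}
    - {"dx": 0, "dy": 0, "dz": 0, "spin": 0}

```text
time: 2.55
ee_pos: [0.6335, 0.1559, 0.4639]
eef_rot: [0.976, 0.216, -0.001, -0.0]
ft_force: [0.0, -0.8, 0.3]
width: 0.0004
grip_force: 0.0
```

```bash
python3 - <<'E'
from h import *
W=[door("reb",1.29,.1,.05)]+[door("reb",t,.1,.031) for t in np.linspace(1.25,0,9)]
print(tool(W).tolist());s=telemetry.read_state();print(s["time"],s["ee_pos"],s["width"],s["joint_positions"])
c=imaging.camera("top");cv2.imwrite("pics/t3.png",cv2.resize(c["img"][:,:,::-1],(800,600)))
E
```

```text
[[0.3, 0.3], [-1.6, 1.6], [-1.0, 1.3], [-1.2, 1.1], [-1.3, 0.9], [-1.5, 0.7], [-1.6, 0.5], [-1.6, 0.2], [-1.6, -0.0], [-1.6, -0.3]]
2.55 [0.63349593 0.15589566 0.46385756] 0.00037499347330469216 [ 0.12564902  0.44160343 -0.63129636  1.25750064  0.2545519   1.52242801
 -1.6074199 ]
```

View pics/t3.png

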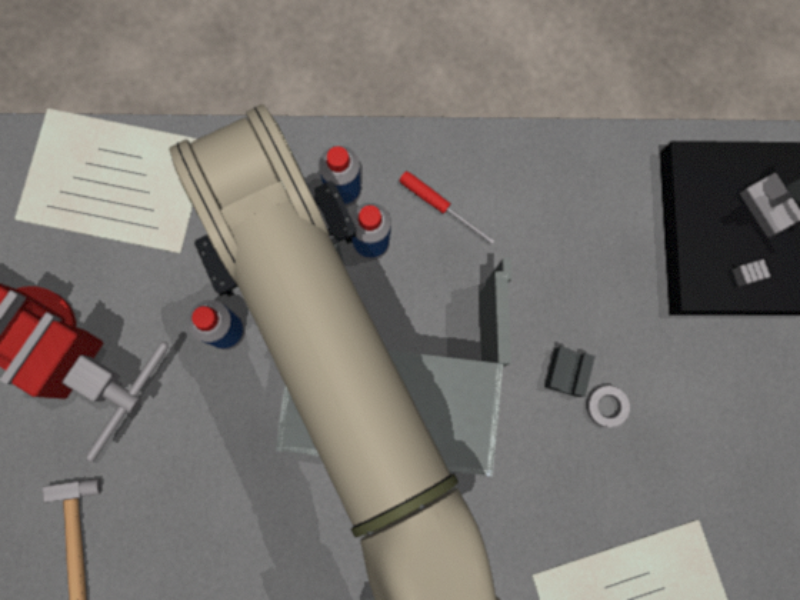

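The gripper is above the gap between the rebated door and the cans, and nothing has been touched. I'll dip 12 cm, with the tips at about 0.162 and the body at about 0.23, above the cans.

Emit:
move_arm:
  steps:
    - {"dx": 0.3, "dy": 0.3, "dz": 3, "spin": 0}
    - {"dx": 0, "dy": 0, "dz": 3, "spin": 0}
    - {"dx": 0, "dy": 0, "dz": 3, "spin": 0}
    - {"dx": 0, "dy": 0, "dz": 1.5, "spin": 0}
    - {"dx": 0, "dy": 0, "dz": 1.5, "spin": 0}
    - {"dx": 0, "dy": 0, "dz": 0, "spin": 0}
    - {"dx": 0, "dy": 0, "dz": 0, "spin": 0}

```text
time: 3.3
ee_pos: [0.6377, 0.1533, 0.3458]
eef_rot: [0.977, 0.215, 0.001, 0.0]
ft_force: [0.8, 0.8, 0.6]
width: 0.0009
grip_force: 0.0
```

Emit:
move_arm:
  steps:
    - {"dx": -0.8, "dy": 0.8, "dz": 0, "spin": 0}
    - {"dx": -0.8, "dy": 0.8, "dz": 0, "spin": 0}
    - {"dx": -1.0, "dy": 1.3, "dz": 0, "spin": 0}
    - {"dx": -1.2, "dy": 1.1, "dz": 0, "spin": 0}
    - {"dx": -1.3, "dy": 0.9, "dz": 0, "spin": 0}
    - {"dx": -1.5, "dy": 0.7, "dz": 0, "spin": 0}
    - {"dx": -1.6, "dy": 0.5, "dz": 0, "spin": 0}
    - {"dx": -1.6, "dy": 0.2, "dz": 0, "spin": 0}
    - {"dx": -1.0, "dy": 0, "dz": 0, "spin": 0}
    - {"dx": 0, "dy": 0, "dz": 0, "spin": 0}

```text
time: 4.3
ee_pos: [0.5648, 0.0496, 0.3449]
eef_rot: [0.977, 0.214, -0.0, 0.001]
ft_force: [-0.4, -0.1, 0.5]
width: 0.0003
grip_force: 0.0
```

```bash
python3 - <<'E'
from h import *
print(tool([door("reb",0,.1,.031),door("reb",0,.1,.021)]).tolist())
s=telemetry.read_state();print(s["time"],s["ee_pos"],s["ft_force"])
c=imaging.camera("side");cv2.imwrite("pics/s4.png",cv2.resize(c["img"][:,:,::-1],(800,600)))
E
```

```text
[[-2.1, -0.3], [-0.9, -0.5]]
4.3 [0.56482769 0.04961408 0.34490959] [-0.35162473 -0.12709227  0.52889486]
```

View pics/s4.png

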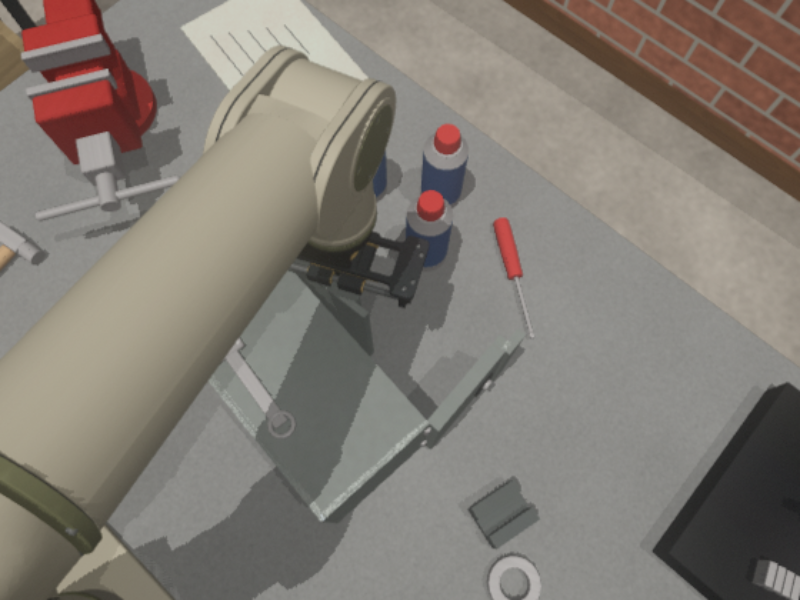

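The rebated door is nearly shut: its free end shows at (372,350), close to the cabinet front. I'll push on in small rows until the force rises.

Emit:
move_arm:
  steps:
    - {"dx": -0.7, "dy": -0.1, "dz": 0, "spin": 0}
    - {"dx": -0.7, "dy": -0.1, "dz": 0, "spin": 0}
    - {"dx": -0.6, "dy": -0.1, "dz": 0, "spin": 0}
    - {"dx": 0, "dy": 0, "dz": 0, "spin": 0}

```text
time: 4.75
ee_pos: [0.5462, 0.0455, 0.345]
eef_rot: [0.977, 0.215, 0.001, 0.0]
ft_force: [3.3, 1.3, -0.7]
width: 0.0003
grip_force: 1.4
```

Emit:
move_arm:
  steps:
    - {"dx": -0.2, "dy": -0.1, "dz": 0, "spin": 0}
    - {"dx": -0.2, "dy": -0.1, "dz": 0, "spin": 0}
    - {"dx": 0, "dy": 0, "dz": 0, "spin": 0}

```text
time: 5.05
ee_pos: [0.544, 0.0454, 0.3456]
eef_rot: [0.977, 0.214, 0.005, 0.0]
ft_force: [23.5, 2.3, -9.9]
width: 0.0004
grip_force: 10.6
```

That's the stop: 24 N. Now I'll back straight off and go up, then look and plan the other side.

Emit:
move_arm:
  steps:
    - {"dx": 0.4, "dy": 0.2, "dz": 0, "spin": 0}
    - {"dx": 0.9, "dy": 0.5, "dz": 0, "spin": 0}
    - {"dx": 1.4, "dy": 0.8, "dz": 0, "spin": 0}
    - {"dx": 0, "dy": 0, "dz": -3, "spin": 0}
    - {"dx": 0, "dy": 0, "dz": -4, "spin": 0}
    - {"dx": 0, "dy": 0, "dz": -4, "spin": 0}
    - {"dx": 0, "dy": 0, "dz": -1, "spin": 0}
    - {"dx": 0, "dy": 0, "dz": 0, "spin": 0}

```text
time: 5.85
ee_pos: [0.573, 0.0433, 0.4661]
eef_rot: [0.977, 0.215, 0.001, 0.0]
ft_force: [-1.0, 0.2, -1.1]
width: 0.0008
grip_force: 0.0
```

```bash
python3 - <<'E'
from h import *
W=[door("fl",1.4,.095,.055)]+[door("fl",t,.095,.031) for t in np.linspace(1.35,0,10)]
print(np.round(W[:1],3),tool(W).tolist());s=telemetry.read_state();print(s["time"],s["ee_pos"],s["ft_force"])
E
```

```text
[[ 0.588 -0.201]] [[-8.8, 22.8], [1.2, -2.6], [0.8, -1.3], [0.6, -1.4], [0.4, -1.4], [0.2, -1.5], [-0.0, -1.5], [-0.3, -1.5], [-0.5, -1.4], [-0.7, -1.3], [-0.9, -1.2]]
5.85 [0.57300981 0.04329222 0.46608591] [-1.01933705  0.2281879  -1.13316738]
```

Emit:
move_arm:
  steps:
    - {"dx": -1.1, "dy": 2.9, "dz": 0, "spin": 0}
    - {"dx": -1.1, "dy": 2.9, "dz": 0, "spin": 0}
    - {"dx": -1.1, "dy": 2.8, "dz": 0, "spin": 0}
    - {"dx": -1.1, "dy": 2.8, "dz": 0, "spin": 0}
    - {"dx": -1.1, "dy": 2.8, "dz": 0, "spin": 0}
    - {"dx": -1.1, "dy": 2.8, "dz": 0, "spin": 0}
    - {"dx": -1.1, "dy": 2.9, "dz": 0, "spin": 0}
    - {"dx": -1.1, "dy": 2.9, "dz": 0, "spin": 0}
    - {"dx": 0, "dy": 0, "dz": 0, "spin": 0}
    - {"dx": 0, "dy": 0, "dz": 0, "spin": 0}

```text
time: 6.85
ee_pos: [0.5883, -0.2014, 0.4625]
eef_rot: [0.977, 0.214, -0.001, -0.001]
ft_force: [0.6, -0.1, 0.2]
width: 0.0003
grip_force: 0.0
```

```bash
python3 - <<'E'
from h import *
W=[door("fl",1.4,.095,.055)]
print(tool(W).tolist())
save();k=.7
c=np.load("side.npz");cv2.imwrite("pics/s5.png",cv2.resize(c["img"][:,:,::-1],(800,600)))
E
```

```text
[[0.0, -0.0]]
```

View pics/s5.png

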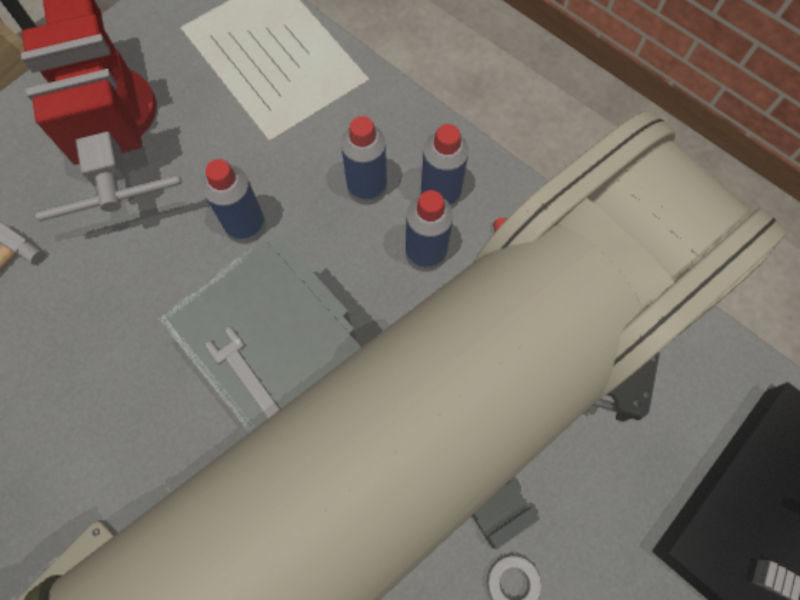

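The rebated door lies flush along the cabinet front ((275,250) to (350,330)), and the cans have not moved. I'll dip beside the flanged door and swing it.

Emit:
move_arm:
  steps:
    - {"dx": 0, "dy": 0, "dz": 3, "spin": 0}
    - {"dx": 0, "dy": 0, "dz": 3, "spin": 0}
    - {"dx": 0, "dy": 0, "dz": 3, "spin": 0}
    - {"dx": 0, "dy": 0, "dz": 1.5, "spin": 0}
    - {"dx": 0, "dy": 0, "dz": 1.3, "spin": 0}
    - {"dx": 0, "dy": 0, "dz": 0, "spin": 0}

```text
time: 7.55
ee_pos: [0.5883, -0.2002, 0.3456]
eef_rot: [0.977, 0.215, -0.001, -0.001]
ft_force: [-0.7, 0.4, -0.7]
width: 0.0006
grip_force: 0.0
```

Emit:
move_arm:
  steps:
    - {"dx": 0.6, "dy": -1.3, "dz": 0, "spin": 0}
    - {"dx": 0.6, "dy": -1.3, "dz": 0, "spin": 0}
    - {"dx": 0.8, "dy": -1.3, "dz": 0, "spin": 0}
    - {"dx": 0.6, "dy": -1.4, "dz": 0, "spin": 0}
    - {"dx": 0.4, "dy": -1.4, "dz": 0, "spin": 0}
    - {"dx": 0.2, "dy": -1.5, "dz": 0, "spin": 0}
    - {"dx": 0, "dy": -1.5, "dz": 0, "spin": 0}
    - {"dx": -0.3, "dy": -1.5, "dz": 0, "spin": 0}
    - {"dx": -0.5, "dy": -1.4, "dz": 0, "spin": 0}
    - {"dx": -0.7, "dy": -1.3, "dz": 0, "spin": 0}
    - {"dx": 0, "dy": 0, "dz": 0, "spin": 0}

```text
time: 8.65
ee_pos: [0.5443, -0.0654, 0.3469]
eef_rot: [0.976, 0.216, -0.0, -0.0]
ft_force: [0.1, 0.4, 0.1]
width: 0.0004
grip_force: 0.0
```

```bash
python3 - <<'E'
from h import *
print(tool([door("fl",0,.095,.031),door("fl",0,.095,.021)]).tolist())
E
```

```text
[[-0.9, -0.9], [-0.9, -0.5]]
```

Emit:
move_arm:
  steps:
    - {"dx": -0.5, "dy": -0.4, "dz": 0, "spin": 0}
    - {"dx": -0.5, "dy": -0.4, "dz": 0, "spin": 0}
    - {"dx": -0.2, "dy": -0.1, "dz": 0, "spin": 0}
    - {"dx": 0, "dy": 0, "dz": 0, "spin": 0}

```text
time: 9.05
ee_pos: [0.5319, -0.0642, 0.3473]
eef_rot: [0.977, 0.215, 0.003, 0.0]
ft_force: [13.1, 0.7, -5.6]
width: 0.0006
grip_force: 5.8
```

Emit:
move_arm:
  steps:
    - {"dx": -0.2, "dy": -0.1, "dz": 0, "spin": 0}
    - {"dx": 0, "dy": 0, "dz": 0, "spin": 0}
    - {"dx": 0.4, "dy": 0.2, "dz": 0, "spin": 0}
    - {"dx": 0.9, "dy": 0.5, "dz": 0, "spin": 0}
    - {"dx": 1.4, "dy": 0.8, "dz": 0, "spin": 0}
    - {"dx": 0, "dy": 0, "dz": -3, "spin": 0}
    - {"dx": 0, "dy": 0, "dz": -4, "spin": 0}
    - {"dx": 0, "dy": 0, "dz": -4, "spin": 0}
    - {"dx": 0, "dy": 0, "dz": -2, "spin": 0}

```text
time: 9.95
ee_pos: [0.5598, -0.0665, 0.4802]
eef_rot: [0.977, 0.215, 0.001, 0.001]
ft_force: [-0.8, 0.6, -0.3]
width: 0.0007
grip_force: 0.0
```

Emit:
move_arm:
  steps:
    - {"dx": -1, "dy": 4, "dz": 0, "spin": 0}
    - {"dx": -1, "dy": 4, "dz": 0, "spin": 0}
    - {"dx": -1, "dy": 4, "dz": 0, "spin": 0}
    - {"dx": -1, "dy": 4, "dz": 0, "spin": 0}
    - {"dx": -1, "dy": 4, "dz": 0, "spin": 0}
    - {"dx": -1, "dy": 4, "dz": 0, "spin": 0}
    - {"dx": -1, "dy": 4, "dz": 0, "spin": 0}
    - {"dx": -1, "dy": 4, "dz": 0, "spin": 0}
    - {"dx": -1, "dy": 4, "dz": 0, "spin": 0}
    - {"dx": 0, "dy": 0, "dz": 0, "spin": 0}
    - {"dx": 0, "dy": 0, "dz": 0, "spin": 0}

```text
time: 11.05
ee_pos: [0.6289, -0.4323, 0.4748]
eef_rot: [0.977, 0.214, -0.001, -0.001]
ft_force: [-0.2, 1.1, 0.0]
width: 0.0002
grip_force: 0.0
```

```bash
python3 - <<'E'
from h import *
save()
im=np.load("top.npz")["img"][:,:,::-1]
cv2.imwrite("pics/t6.png",cv2.resize(im[130:340,125:405],(800,600),interpolation=cv2.INTER_CUBIC))
E
```

```text
(no output)
```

View pics/t6.png

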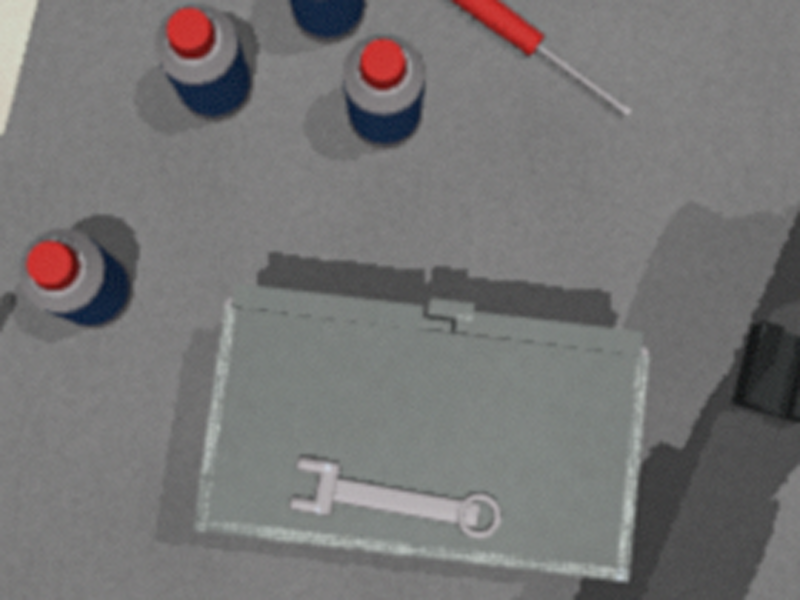

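Both doors are flush, with the flange at (450,310) lapping over the tongue at (437,318). The can (52,265) stands where it was and the robot is clear.

```bash
python3 -c "
from bench import job;print(job.close_job())"
```

```text
the job is handed in; nothing more can be done
None
```

Both doors are shut, rebated door first and the flange lapping over its tongue; the spray can was left standing where it was, and the job is handed in (no verdict was returned).

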